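# Round-bottom flasks from the shared carrier to their own cork rings

### The job

The four stoppered round-bottom flasks are perched in a carrier whose holes are all alike and hold none of them securely. One after another, lift each flask by its neck and stand it, neck up, in the cork ring of its own size (smallest flask in the smallest ring, largest in the largest), so that its bulb is seated squarely down in the bore, and let go. Set them down gently, do not drop or tip any flask, and leave the funnel and the dropper bottle where they are.

Things in the scene. Friction and masses are not known exactly. Their poses are not given: they have to be found in the camera images.
- flask_50_bulb (a point): Loose: the smallest clear round-bottom flask, fixed red stopper, 112 mm tall, thick base (weight low). Point: the centre of its round bulb, 52 mm across; z points up the neck. Hold it by the neck, 27 mm across: the neck is straight from 26 to 72 mm above this point, middle at 49, stopper top at 86. Belongs in the smallest ring, ring_50.
- flask_100_bulb (a point): Loose: the second smallest clear round-bottom flask, fixed yellow stopper, 126 mm tall, thick base (weight low). Point: the centre of its round bulb, 65 mm across; z points up the neck. Hold it by the neck, 27 mm across: the neck is straight from 34 to 80 mm above this point, middle at 56, stopper top at 94. Belongs in the second smallest ring, ring_100.
- flask_250_bulb (a point): Loose: the second largest clear round-bottom flask, fixed blue stopper, 147 mm tall, thick base (weight low). Point: the centre of its round bulb, 85 mm across; z points up the neck. Hold it by the neck, 27 mm across: the neck is straight from 44 to 90 mm above this point, middle at 68, stopper top at 104. Belongs in the second largest ring, ring_250.
- flask_500_bulb (a point): Loose: the largest clear round-bottom flask, fixed green stopper, 167 mm tall, thick base (weight low). Point: the centre of its round bulb, 105 mm across; z points up the neck. Hold it by the neck, 27 mm across: the neck is straight from 54 to 100 mm above this point, middle at 78, stopper top at 114. Belongs in the largest ring, ring_500.
- ring_50: The smallest of four cork flask rings, fixed on the worktop: outside 62 mm across, open bore 36 mm across, 22 mm high. Origin at the centre of its underside, z up. With flask_50 seated in it, the centre of the flask's bulb stands 40.8 mm above this origin.
- ring_100: The second smallest of four cork flask rings, fixed on the worktop: outside 76 mm across, open bore 46 mm across, 24 mm high. Origin at the centre of its underside, z up. With flask_100 seated in it, the centre of the flask's bulb stands 47 mm above this origin.
- ring_250: The second largest of four cork flask rings, fixed on the worktop: outside 94 mm across, open bore 60 mm across, 28 mm high. Origin at the centre of its underside, z up. With flask_250 seated in it, the centre of the flask's bulb stands 58.1 mm above this origin.
- ring_500: The largest of four cork flask rings, fixed on the worktop: outside 116 mm across, open bore 74 mm across, 32 mm high. Origin at the centre of its underside, z up. With flask_500 seated in it, the centre of the flask's bulb stands 69.2 mm above this origin.
- funnel_mid (a point): Bystander, loose: white plastic funnel standing on its wide rim, 70 mm across, 75 mm tall; the point is half-way up its axis. To be left alone.
- dropper_mid (a point): Bystander, loose: amber dropper bottle with a black rubber bulb, 42 mm across, 105 mm tall; the point is half-way up its axis. To be left alone.
Things that resemble listed ones, but are neither listed nor needed, are in the scene too. Leave any red look-alike of the ring_50 alone.

How it is judged (in metres and radians):
At the end, for the whole second after the job is handed in: Each flask rests in the ring of its own size: the centre of its bulb within 8 mm (seen from above) of the ring's axis and within 5 mm of its seated height, its neck pointing up (within 0.45 rad of vertical), at rest and let go (horizontal distance between flask_50_bulb and ring_50 below 0.008 m and angle between each of flask_50_bulb, flask_100_bulb, flask_250_bulb, flask_500_bulb's own z axis and vertical below 0.45 rad and z of flask_50_bulb in the frame of ring_50 between 0.0358 and 0.0458 m and linear speed of each of flask_50, flask_100, flask_250, flask_500 below 0.02 m/s and angular speed of each of flask_50, flask_100, flask_250, flask_500 below 0.2 rad/s and horizontal distance between flask_100_bulb and ring_100 below 0.008 m and z of flask_100_bulb in the frame of ring_100 between 0.042 and 0.052 m and horizontal distance between flask_250_bulb and ring_250 below 0.008 m and z of flask_250_bulb in the frame of ring_250 between 0.0531 and 0.0631 m and horizontal distance between flask_500_bulb and ring_500 below 0.008 m and z of flask_500_bulb in the frame of ring_500 between 0.0642 and 0.0742 m); the robot touches nothing.
It fails at once if a flask tips over (its neck more than 60 degrees from upright) (angle between any of flask_50_bulb, flask_100_bulb, flask_250_bulb, flask_500_bulb's own z axis and vertical above 1.047 rad).
It fails at once if a flask is dropped (moves faster than 0.6 m/s with no finger touching it) ((linear speed of flask_50 above 0.6 m/s and contact force between flask_50 and the fingers below 0.05 N) or (linear speed of flask_100 above 0.6 m/s and contact force between flask_100 and the fingers below 0.05 N) or (linear speed of flask_250 above 0.6 m/s and contact force between flask_250 and the fingers below 0.05 N) or (linear speed of flask_500 above 0.6 m/s and contact force between flask_500 and the fingers below 0.05 N)).
It fails at once if the funnel or the dropper bottle is pushed more than 25 mm from its place (distance of any of funnel_mid, dropper_mid from where it was at the start of the episode above 0.025 m).
It also fails if it takes over 112 s, if anything falls off the work surface, if the arm or the gripper's body presses on something with over 40 N, if the wrist force passes 120 N, or if a joint passes its speed limit or range.

### The arm

A 6-joint arm with a two-finger parallel gripper is mounted at the origin on a cart in front of the work surface, level with it; the furniture and walls round the work are solid. World frame = base frame: x ahead of the robot, y to its left, z up, the work surface at z = 0. Lengths are in m, angles in degrees, forces in N, time in s.
With the tool pointing down it reaches from about 0.375 to 0.9 m from the base axis. Payload 3.1 kg.
Tool frame: the origin (TCP) lies at the very end of the fingers, on their centre line; the grasp point (between the pads) lies 19 mm behind it; z points along the fingers, y is the line along which they close (so a half turn about z gives the same grasp; the last joint's range is limited). The gripper opens to 87 mm and grips with 3 to 60 N. Pads are 19 mm wide; open, the fingers measure 117 mm over their backs; the gripper's body (75 mm by 190 mm) begins 51 mm behind the grasp point.
Start: joints at [-75.258, 30.224, 82.088, -0, 67.689, -10.227], TCP at [0.264, -0.567, 0.223] pointing down, gripper open.
Joint ranges: [-176.69, 176.69], [-43.24, 126.21], [12.49, 139.97], [-82, 262], [0, 151.66], [-163.58, 163.58]. Speed limits (degrees/s): [159.86, 159.86, 180, 180, 180, 180].

### API

Orientations are given as a 3x3 rotation matrix whose columns are the frame's x, y, z axes.
In Python, from rig import bot, imaging gives the robot as it stands.
- The arm moves only by the tool drive_tool, never from a script. Its argument "deltas" is text: rows parted by semicolons, each of 5 numbers parted by spaces: the finger opening in mm, from 0 to 87, then the shift along the world's x, y, z in mm, then the turn about the world's z in rad. In form: jaw dx dy dz twist; .... A call has 1 to 12 rows; each row is the pose to reach, as a shift and turn from the pose commanded when the call began; what a row does not reach only later rows make up. A row lasts 1/10 s, in which the tool goes at most 50 mm and 8.59 degrees, less where a joint would pass 70% of its speed; a pose out of reach is approached as far as the arm can. A call with a gripper value outside its range is refused whole. The fingers move at their own pace and stop on an object; the grip force is fixed at half the most. Time passes only in rows, so rows that repeat a pose let the fingers close. It gives the time, the measured TCP pose, the force, the opening and the grip force at its end, in the units of the state.
- bot.read_state(): the state, without advancing time (a new reading comes with each control period).
- imaging.capture(name): name is "scene" or "top"; returns the picture (400x640x3 uint8, red, green, blue); there is no depth.
- imaging.camera_model(name): a dict with "fx", "fy", "cx", "cy" (pixels), "dist" ([k1, k2, p1, p2, k3] as OpenCV has them; the pictures are not rectified), "T" (4x4, takes a point from camera to world coordinates). Camera axes: x right, y down, z forward; pixel columns grow to the right and rows downward; lengths in m; the calibration is good to about 2 mm. A picture is of the moment at which its call begins. camera_model takes no time and is no camera call.
- bot.hand_in(): hands the job in; it is judged then, once.
The state is a dict: "time_s": time; "joint_positions": joint angles; "qvel": joint speeds; "tau": joint torques, N m; "position": TCP position; "tcp_rot": TCP orientation; "force": force on the tool from outside, world axes, zero at the start; "moment": the same for the moment, N m; "opening": opening from 0.0 (shut) to 1.0 (fully open); "grasp_force": force on a finger pad.
Only numpy, scipy, OpenCV 4.12 (cv2) and the standard library are available. Lean on these libraries where they do the work, as an engineer would, in place of code of your own. Each camera call takes 0.05 s, during which the arm holds its last target. There are 200 camera calls.

## Working session

There is one attempt and no reset: what is moved stays moved. The work goes in short steps, Python scripts to look and compute and a tool call to move; the robot and the scene stay as the last step left them, time stands still between calls to the robot, and variables do not carry over. Pictures are saved under pics/ and viewed, at most 14 in all, crops included, and the job is handed in when it is done.

Besides the shell and the picture viewer there is one more tool, called after ">>>" as name(argument=value, ...), one argument or row to a line, values as JSON. drive_tool: Moves the arm, as the interface text tells. Its arguments: {"type":"object","properties":{"deltas":{"type":"string"}},"required":["deltas"]}

```bash
ls; mkdir -p pics; python3 - <<'E'
from rig import bot, imaging
import cv2, json
for n in("scene","top"):
    im=imaging.capture(n); cv2.imwrite(f"pics/{n}0.png",im[:,:,::-1])
    m=imaging.camera_model(n); print(n,{k:(v.tolist() if hasattr(v,'tolist') else v) for k,v in m.items()})
s=bot.read_state(); print(s)
E
```

```text
pics
scene {'fx': 415.6953512101788, 'fy': 415.6953512101788, 'cx': 321.228982475666, 'cy': 202.4044807569977, 'dist': [-0.04203340261102594, 0.0, 0.0, 0.0, 0.0], 'T': [[0.7634425769959051, -0.3009125308118668, 0.5714954771739221, -0.1772833368612337], [-0.645856012481207, -0.362586215644615, 0.6718640095781228, -0.8154287833727679], [0.005044082842944658, -0.8820333809017175, -0.4711599221106985, 0.6378591587157046], [0.0, 0.0, 0.0, 1.0]]}
top {'fx': 373.33541069169223, 'fy': 373.33541069169223, 'cx': 324.69517165555163, 'cy': 198.9171458365148, 'dist': [-0.010968890444953285, 0.0, 0.0, 0.0, 0.0], 'T': [[0.0055642136801892375, -0.9947397336223156, 0.1022834389289179, 0.3736374990540985], [-0.9997074283393149, -0.007941248453784357, -0.022847194492725088, -0.025553000059795893], [0.023539270364952618, -0.10212638702117957, -0.9944928877697847, 1.1879622892815107], [0.0, 0.0, 0.0, 1.0]]}
{'time_s': 0.1, 'joint_positions': array([-7.52583748e+01,  3.02726072e+01,  8.21495551e+01, -1.87907882e-03,
        6.76887826e+01, -1.02291342e+01]), 'qvel': array([-0.06926044, -0.03578628, -0.18124229, -0.08887748,  0.0047289 ,
        0.00313523]), 'tau': array([-9.96748749e-04, -4.40988564e+01, -1.77150500e+01,  6.34464598e-02,
        5.34113555e-02, -4.05483433e-05]), 'position': array([ 0.26367633, -0.56592731,  0.22167772]), 'tcp_rot': array([[ 9.06518164e-01,  4.22166492e-01, -5.22067446e-04],
       [ 4.22166698e-01, -9.06516300e-01,  1.86489300e-03],
       [ 3.14032685e-04, -1.91095886e-03, -9.99998125e-01]]), 'force': array([-0.08788576,  0.29688169,  0.78816429]), 'moment': array([-0.03027117,  0.01895833, -0.0354765 ]), 'grasp_force': 0.0, 'opening': 0.998111585097697}
```

View pics/scene0.png

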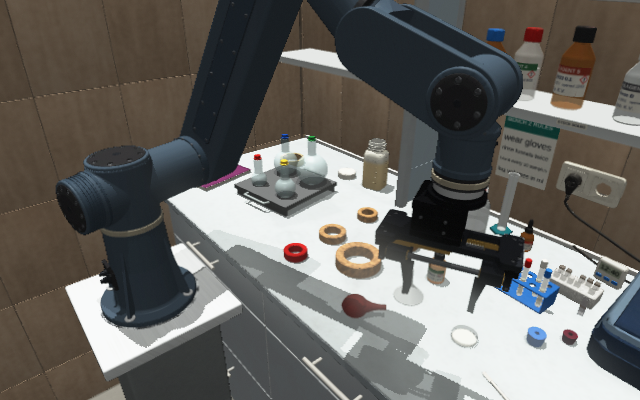

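View pics/top0.png

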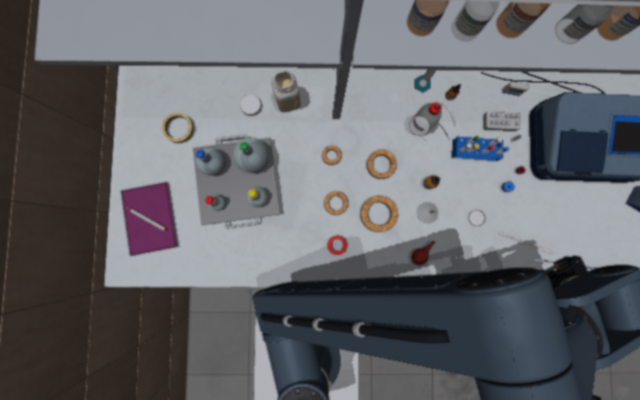

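The scene camera shows the four flasks on a dark carrier: red stopper (258,160), yellow (284,165), blue (285,140), green (312,140). The top camera shows them at (210,200), (252,194), (200,155) and (244,147).

The top view also shows ring candidates, which are the things that could be confused:
- tan rings at (332,155), (336,203), (381,164) and (379,213)
- a red look-alike at (337,245)
- a thin tan ring at (178,128)
- a white ring at (476,217)

I'll measure these next.

```bash
cat > h.py <<'E'
import numpy as np, cv2
from rig import bot, imaging
def ray(n,uv):
    m=imaging.camera_model(n);K=np.array([[m['fx'],0,m['cx']],[0,m['fy'],m['cy']],[0,0,1]])
    p=cv2.undistortPoints(np.array(uv,float).reshape(-1,1,2),K,np.array(m['dist'])).reshape(-1,2)
    T=np.array(m['T']);d=np.c_[p,np.ones(len(p))]@T[:3,:3].T
    return T[:3,3],d
def plane(n,uv,z):
    o,d=ray(n,uv);return o+d*((z-o[2])/d[:,2])[:,None]
def tri(u1,u2):
    o1,d1=ray('top',u1);o2,d2=ray('scene',u2);d1,d2=d1[0],d2[0]
    A=np.c_[d1,-d2];s=np.linalg.lstsq(A,o2-o1,rcond=None)[0]
    a,b=o1+s[0]*d1,o2+s[1]*d2
    return (a+b)/2,np.linalg.norm(a-b)
def pix(n,xyz):
    m=imaging.camera_model(n);K=np.array([[m['fx'],0,m['cx']],[0,m['fy'],m['cy']],[0,0,1]]);T=np.linalg.inv(np.array(m['T']))
    return cv2.projectPoints(np.array(xyz,float).reshape(-1,1,3),cv2.Rodrigues(T[:3,:3])[0],T[:3,3],K,np.array(m['dist']))[0].reshape(-1,2)
def blobs(im,lo,hi,box,minA=8):
    hsv=cv2.cvtColor(im,cv2.COLOR_RGB2HSV);mk=cv2.inRange(hsv,lo,hi)
    z=np.zeros_like(mk);x0,y0,x1,y1=box;z[y0:y1,x0:x1]=mk[y0:y1,x0:x1]
    c,_=cv2.findContours(z,cv2.RETR_EXTERNAL,cv2.CHAIN_APPROX_NONE)
    return sorted([k for k in c if len(k)>=minA],key=cv2.contourArea,reverse=True)
COL=dict(red=((0,130,60),(8,255,255)),yellow=((22,130,80),(34,255,255)),blue=((105,130,40),(125,255,255)),green=((50,120,30),(85,255,255)))
E
python3 - <<'E'
from h import *
t=imaging.capture("top");s=imaging.capture("scene")
for b in blobs(t,(8,70,80),(24,255,255),(120,100,420,260),15):
    P=plane('top',b.reshape(-1,2)+0.,0.025)[:,:2].astype(np.float32)
    (c,r)=cv2.minEnclosingCircle(P);e=cv2.fitEllipse(P);print('ring',b.reshape(-1,2).mean(0).round(),'c',np.round(c,3),np.round(e[0],3),'axes',np.round(e[1],3))
for k,(lo,hi) in COL.items():
    bt=blobs(t,lo,hi,(190,135,275,215),4)[:1];bs=blobs(s,lo,hi,(240,125,330,180),3)[:1]
    if bt and bs:
        f=lambda b:np.array(cv2.minAreaRect(b[0])[0])
        a,c=f(bt),f(bs);print(k,a.round(1),c.round(1),cv2.contourArea(bt[0]),[np.round(v,4) for v in tri(a,c)], cv2.boundingRect(bs[0]))
A=cv2.resize(t[90:270,110:430][:,:,::-1],None,fx=2.5,fy=2.5,interpolation=3)
cv2.imwrite('pics/top_c.png',A)
cv2.imwrite('pics/sc_c.png',cv2.resize(s[120:300,220:440][:,:,::-1],None,fx=3.2,fy=3.2,interpolation=3))
E
```

```text
ring [379. 213.] c [ 0.45  -0.222] [ 0.449 -0.222] axes [0.11  0.114]
ring [177. 127.] c [0.718 0.417] [0.718 0.417] axes [0.088 0.093]
ring [381. 164.] c [ 0.608 -0.231] [ 0.608 -0.232] axes [0.088 0.092]
ring [336. 203.] c [ 0.482 -0.087] [ 0.482 -0.087] axes [0.07  0.072]
ring [331. 155.] c [ 0.634 -0.072] [ 0.635 -0.072] axes [0.057 0.057]
red [209. 200.] [257.  156.5] 39.0 [array([0.4766, 0.2762, 0.1346]), np.float64(0.0007)] (254, 154, 7, 6)
yellow [252.5 193.5] [283.5 162.3] 40.5 [array([0.4941, 0.1521, 0.1494]), np.float64(0.0002)] (280, 159, 9, 7)
blue [199.8 153.8] [284. 136.] 41.5 [array([0.6004, 0.296 , 0.1715]), np.float64(0.0002)] (281, 134, 7, 5)
green [244.  146.5] [311. 138.] 32.5 [array([0.6166, 0.1704, 0.1947]), np.float64(0.0004)] (308, 136, 7, 5)
```

View pics/top_c.png

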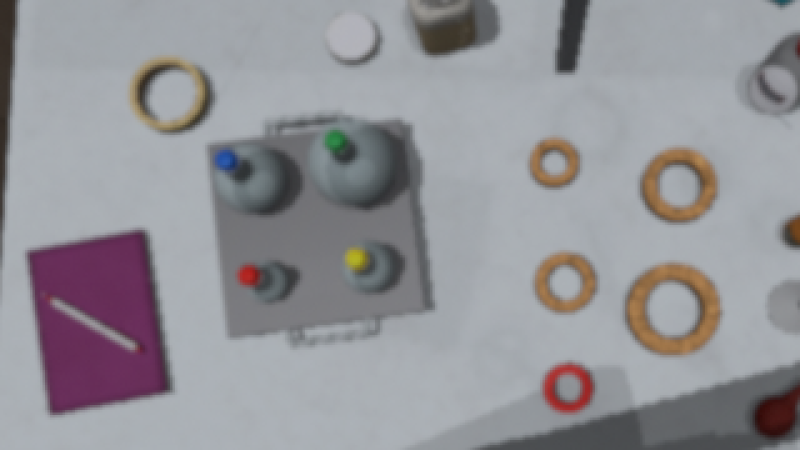

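View pics/sc_c.png

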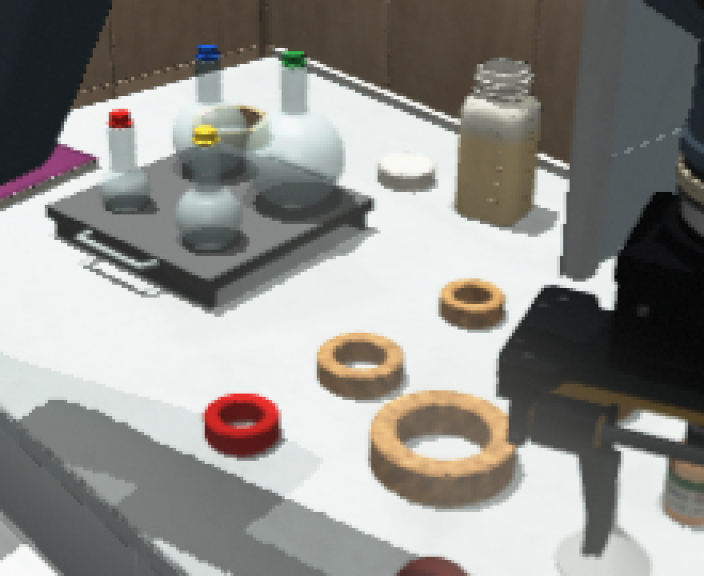

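The crop confirms the choice by size. ring_50 is at top pixel (332,155), ring_100 at (336,203), ring_250 at (381,164) and ring_500 at (379,213). The red ring (337,245) and the thin hoop (178,128) are look-alikes, and each flask's stopper colour is clear. Next I'll refine the ring centres at mid-height, then check the divider and shelf.

```bash
python3 - <<'E'
from h import *
t=imaging.capture("top")
H={500:.016,250:.014,100:.012,50:.011}
seed={500:(379,213),250:(381,164),100:(336,203),50:(332,155)}
bl=blobs(t,(8,70,80),(24,255,255),(300,130,420,240),15)
for k,s in seed.items():
    b=min(bl,key=lambda b:np.linalg.norm(b.reshape(-1,2).mean(0)-s))
    P=plane('top',b.reshape(-1,2)+0.,H[k])[:,:2].astype(np.float32)
    print(k,np.round(cv2.fitEllipse(P)[0],4),np.round(cv2.minEnclosingCircle(P)[0],4))
print('panel foot',plane('scene',[[401,207]],0.),plane('top',[[338,118]],0.))
for z in(.2,.3,.4,.5,.6): print(z,plane('top',[[200,65]],z)[0],plane('scene',[[345,77]],z)[0])
print('funnel,dropper',plane('top',[[428,212]],.04),plane('top',[[431,182]],.1))
s=bot.read_state();print(s['position'],s['force'])
E
```

```text
500 [ 0.4497 -0.224 ] [ 0.4506 -0.2234]
250 [ 0.6099 -0.2335] [ 0.6102 -0.2332]
100 [ 0.4833 -0.0874] [ 0.4835 -0.0875]
50 [ 0.6377 -0.0729] [ 0.6375 -0.0727]
panel foot [[ 0.77280776 -0.09283158  0.        ]] [[ 0.7627302  -0.09497314  0.        ]]
0.2 [0.84241207 0.29652347 0.2       ] [1.34116809 0.78499109 0.2       ]
0.3 [0.79496344 0.26392339 0.3       ] [0.99437817 0.4194809  0.3       ]
0.4 [0.74751481 0.23132331 0.4       ] [0.64758825 0.0539707  0.4       ]
0.5 [0.70006618 0.19872323 0.5       ] [ 0.30079833 -0.3115395   0.5       ]
0.6 [0.65261755 0.16612316 0.6       ] [-0.04599159 -0.6770497   0.6       ]
funnel,dropper [[ 0.4534471  -0.37286212  0.04      ]] [[ 0.53850594 -0.36573203  0.1       ]]
[ 0.2637612  -0.56622596  0.22204406] [ 0.91305835 -1.13286012  0.25864977]
```

>>> drive_tool(
  deltas="87 0 0 50 0; 87 20 50 90 0; 87 50 100 110 -0.1; 87 80 150 110 -0.2; 87 110 200 110 -0.3; 87 140 250 110 -0.4; 87 170 300 110 -0.43; 87 200 350 110 -0.43; 87 210 400 110 -0.43; 87 210 440 110 -0.43; 87 210 440 110 -0.43; 87 210 440 110 -0.43",
)

```text
time_s: 1.45
position: [0.4739, -0.1211, 0.3326]
tcp_rot: [[1.0, 0.012, -0.0], [0.012, -1.0, 0.003], [-0.0, -0.003, -1.0]]
force: [0.4, -0.0, -0.5]
opening: 0.997
grasp_force: 0.0
```

>>> drive_tool(
  deltas="87 20 50 0 0; 87 45 100 0 0; 87 70 150 0 0; 87 95 200 0 0; 87 120 250 0 0; 87 143 291 -20 0; 87 143 291 -60 0; 87 143 291 -100 0; 87 143 291 -130 0; 87 143 291 -160 0; 87 143 291 -185 0; 87 143 291 -185 0",
)

```text
time_s: 2.65
position: [0.614, 0.1634, 0.1433]
tcp_rot: [[1.0, 0.005, -0.009], [0.005, -1.0, -0.001], [-0.009, 0.001, -1.0]]
force: [-0.6, 0.1, 0.2]
opening: 1.003
grasp_force: 0.0
```

```bash
python3 - <<'E'
from h import *
s=imaging.capture("scene");cv2.imwrite('pics/s2.png',cv2.resize(s[80:230,200:400][:,:,::-1],None,fx=3.5,fy=3.5,interpolation=3))
st=bot.read_state();print(st['position'],st['force'])
E
```

```text
[0.61574137 0.16362604 0.14569034] [-0.4169807  -0.26493902 -0.47864899]
```

View pics/s2.png

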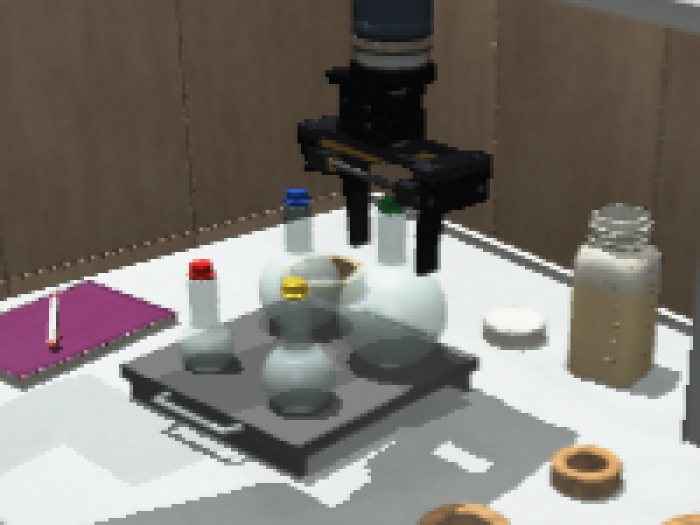

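The fingers straddle the green flask's neck (crop 392,235), and the stopper sits just under the gripper body. I'll centre by +6 mm in y, then close.

>>> drive_tool(
  deltas="87 0 6 0 0; 60 0 6 0 0; 40 0 6 0 0; 25 0 6 0 0; 20 0 6 0 0; 20 0 6 0 0; 20 0 6 0 0; 20 0 6 0 0; 20 0 6 0 0; 20 0 6 0 0",
)

```text
time_s: 3.7
position: [0.6168, 0.1706, 0.1475]
tcp_rot: [[1.0, 0.006, -0.0], [0.006, -1.0, 0.0], [-0.0, -0.0, -1.0]]
force: [0.0, 0.1, -0.3]
opening: 0.302
grasp_force: 30.0
```

>>> drive_tool(
  deltas="20 0 0 10 0; 20 0 0 25 0; 20 0 0 45 0; 20 0 0 65 0; 20 0 0 85 0; 20 0 -20 90 0; 20 0 -45 90 0; 20 0 -75 90 0; 20 0 -105 90 0; 20 0 -125 90 0; 20 0 -130 90 0; 20 0 -130 90 0",
)

```text
time_s: 4.9
position: [0.6168, 0.04, 0.2378]
tcp_rot: [[1.0, 0.004, 0.0], [0.004, -1.0, 0.0], [0.0, -0.0, -1.0]]
force: [-0.2, 0.7, -2.3]
opening: 0.303
grasp_force: 30.1
```

```bash
python3 - <<'E'
from h import *
s=imaging.capture("scene");cv2.imwrite('pics/s3.png',cv2.resize(s[80:260,230:430][:,:,::-1],None,fx=3.2,fy=3.2,interpolation=3))
t=imaging.capture("top");cv2.imwrite('pics/t3.png',t[:,:,::-1])
st=bot.read_state();print(st['position'],st['force'],st['opening'])
E
```

```text
[0.61669988 0.04139302 0.23767287] [-0.05843182 -0.37778202 -1.52745933] 0.30071970704076145
```

View pics/s3.png

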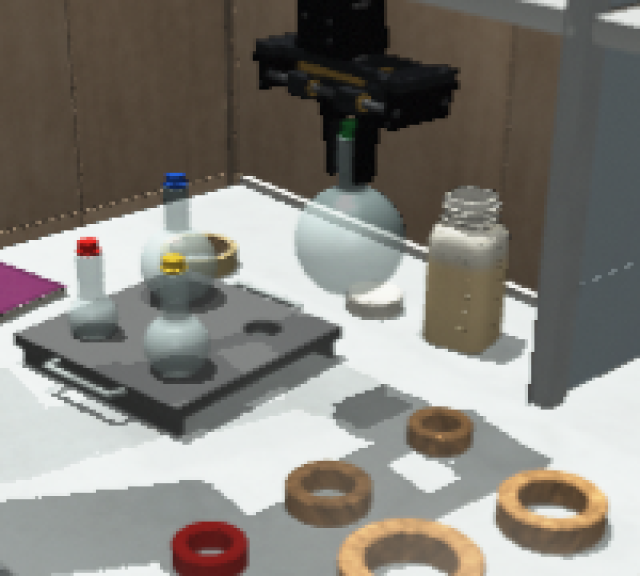

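The flask hangs upright in the grip (crop bulb at 350,240). On to ring_500.

>>> drive_tool(
  deltas="20 -25 -40 0 0; 20 -50 -80 0 0; 20 -75 -120 0 0; 20 -100 -160 0 0; 20 -125 -200 0 0; 20 -145 -235 0 0; 20 -160 -258 0 0; 20 -167 -263 -20 0; 20 -167 -263 -45 0; 20 -167 -263 -70 0; 20 -167 -263 -90 0; 20 -167 -263 -90 0",
)

```text
time_s: 6.2
position: [0.4488, -0.2203, 0.1454]
tcp_rot: [[1.0, 0.007, -0.005], [0.007, -1.0, 0.004], [-0.005, -0.004, -1.0]]
force: [-0.9, 1.1, -1.5]
opening: 0.298
grasp_force: 30.1
```

```bash
python3 - <<'E'
from h import *
s=imaging.capture("scene");cv2.imwrite('pics/s4.png',cv2.resize(s[150:300,270:470][:,:,::-1],None,fx=3.5,fy=3.5,interpolation=3))
st=bot.read_state();p=st['position'];print(p,st['force'],st['opening'])
print('predicted bulb px if centre 60 below TCP',pix('scene',[p-[0,0,.060],[.450,-.2235,.032]]))
E
```

```text
[ 0.44975592 -0.22113441  0.14681241] [-0.0767646  -0.80400107 -1.97442306] 0.29859791244017203
predicted bulb px if centre 60 below TCP [[358.84162561 235.84109823]
 [358.5203977  254.63323813]]
```

View pics/s4.png

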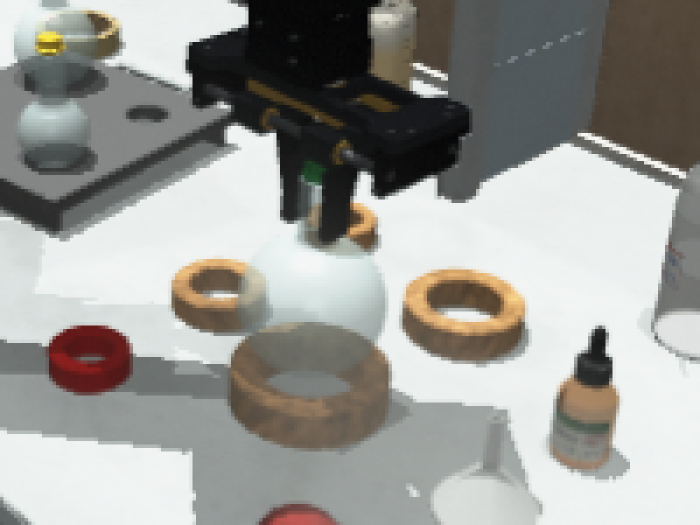

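The bulb centre is at about (360,237) against a predicted (359,236), and the bore is directly below it. I'll lower gently.

>>> drive_tool(
  deltas="20 0 0 -3 0; 20 0 0 -6 0; 20 0 0 -9 0; 20 0 0 -12 0; 20 0 0 -14 0; 20 0 0 -15 0; 20 0 0 -16 0; 20 0 0 -17 0; 20 0 0 -17 0; 20 0 0 -17 0",
)

```text
time_s: 7.25
position: [0.4498, -0.2232, 0.1336]
tcp_rot: [[1.0, 0.006, 0.001], [0.006, -1.0, -0.002], [0.001, 0.002, -1.0]]
force: [-6.9, 1.2, 21.7]
opening: 0.302
grasp_force: 30.2
```

>>> drive_tool(
  deltas="20 -2 0 1 0; 20 -2 0 2 0; 20 -2 0 2 0; 20 -2 0 2 0",
)

```text
time_s: 7.65
position: [0.448, -0.2228, 0.1326]
tcp_rot: [[1.0, 0.006, -0.0], [0.006, -1.0, -0.0], [-0.0, 0.0, -1.0]]
force: [-1.2, 0.0, 1.9]
opening: 0.302
grasp_force: 30.1
```

>>> drive_tool(
  deltas="30 -2 0 2 0; 40 -2 0 2 0; 60 -2 0 2 0; 75 -2 0 2 0; 75 -2 0 2 0; 75 -2 0 20 0; 75 -2 0 50 0; 75 -2 0 80 0; 75 -2 0 110 0; 87 20 50 110 0; 87 40 90 110 0; 87 40 90 110 0",
)

```text
time_s: 8.85
position: [0.4891, -0.1278, 0.2429]
tcp_rot: [[1.0, 0.012, 0.001], [0.012, -1.0, 0.002], [0.001, -0.002, -1.0]]
force: [-1.0, -0.3, 0.2]
opening: 0.981
grasp_force: 0.0
```

```bash
python3 - <<'E'
from h import *
s=imaging.capture("scene");t=imaging.capture("top")
cv2.imwrite('pics/s5.png',cv2.resize(s[150:300,270:470][:,:,::-1],None,fx=3.5,fy=3.5,interpolation=3))
b=blobs(s,*COL['green'],(300,150,420,260),4);print([cv2.minAreaRect(x)[0] for x in b[:2]],pix('scene',[.4497,-.2235,.069+.107]))
st=bot.read_state();p=st['position'];print(p,st['force'],st['opening'])
E
```

```text
[(361.5, 203.5)] [[361.36226948 204.14699125]]
[ 0.48794414 -0.13153758  0.24246804] [-0.2703513 -1.1341395 -1.2361753] 0.9944669939186632
```

View pics/s5.png

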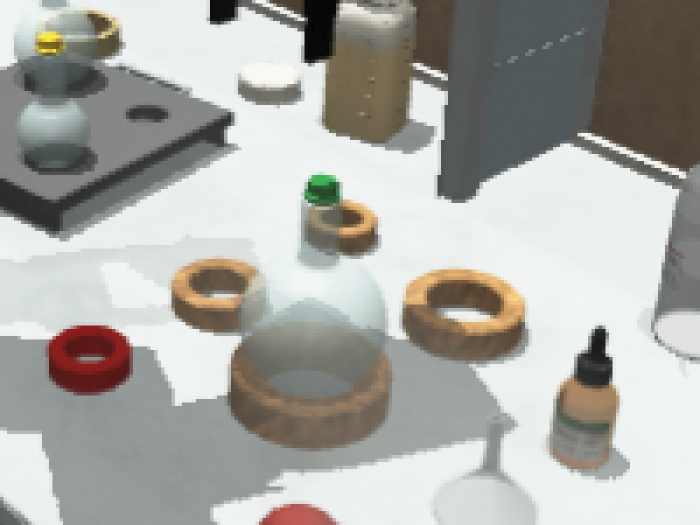

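Flask 500 is seated: its stopper is at (361.5,203.5) against a predicted (361.4,204.1). Next is flask 250.

>>> drive_tool(
  deltas="87 12 46 0 0; 87 24 92 0 0; 87 36 138 0 0; 87 48 184 0 0; 87 60 230 0 0; 87 72 276 0 0; 87 84 322 0 0; 87 96 368 0 0; 87 106 405 0 0; 87 112 429 -10 0; 87 112 429 -25 0; 87 112 429 -25 0",
)

```text
time_s: 10.15
position: [0.5988, 0.295, 0.2145]
tcp_rot: [[1.0, 0.005, -0.006], [0.005, -1.0, -0.002], [-0.006, 0.002, -1.0]]
force: [-1.4, -0.0, 0.0]
opening: 1.001
grasp_force: 0.0
```

>>> drive_tool(
  deltas="87 0 0 -30 0; 87 0 0 -60 0; 87 0 0 -85 0; 87 0 0 -96 0; 87 0 0 -96 0; 60 0 0 -96 0; 40 0 0 -96 0; 20 0 0 -96 0; 20 0 0 -96 0; 20 0 0 -96 0; 20 0 0 -96 0; 20 0 0 -96 0",
)

```text
time_s: 11.35
position: [0.5998, 0.2965, 0.1216]
tcp_rot: [[1.0, 0.006, 0.0], [0.006, -1.0, -0.0], [0.0, 0.0, -1.0]]
force: [0.1, -0.5, 0.4]
opening: 0.448
grasp_force: 0.0
```

>>> drive_tool(
  deltas="20 0 0 0 0; 20 0 0 0 0; 20 0 0 0 0; 20 0 0 0 0; 20 0 0 10 0; 20 0 0 25 0; 20 0 0 45 0; 20 0 0 65 0; 20 0 0 80 0; 20 0 -20 80 0; 20 0 -50 80 0; 20 0 -90 80 0",
)

```text
time_s: 12.55
position: [0.5993, 0.2059, 0.2018]
tcp_rot: [[1.0, 0.008, 0.0], [0.008, -1.0, 0.0], [0.0, -0.0, -1.0]]
force: [0.2, -0.7, -2.4]
opening: 0.304
grasp_force: 30.0
```

>>> drive_tool(
  deltas="20 1 -45 0 0; 20 2 -92 0 0; 20 3 -139 0 0; 20 4 -186 0 0; 20 5 -233 0 0; 20 6 -280 0 0; 20 7 -327 0 0; 20 8 -370 0 0; 20 9 -405 0 0; 20 10 -428 0 0; 20 10 -439 0 0; 20 10 -439 0 0",
)

```text
time_s: 13.75
position: [0.609, -0.2343, 0.2013]
tcp_rot: [[1.0, 0.003, -0.0], [0.003, -1.0, 0.0], [-0.0, -0.0, -1.0]]
force: [0.8, 0.6, -1.7]
opening: 0.307
grasp_force: 30.0
```

>>> drive_tool(
  deltas="20 0 0 -20 0; 20 0 0 -45 0; 20 0 0 -65 0; 20 0 0 -78 0; 20 0 0 -82 0; 20 0 0 -84 0; 20 0 0 -84 0; 20 0 0 -84 0",
)

```text
time_s: 14.55
position: [0.6106, -0.2328, 0.1187]
tcp_rot: [[1.0, 0.006, 0.002], [0.006, -1.0, -0.001], [0.002, 0.001, -1.0]]
force: [-0.5, 0.1, -2.3]
opening: 0.306
grasp_force: 30.0
```

```bash
python3 - <<'E'
from h import *
s=imaging.capture("scene")
cv2.imwrite('pics/s6.png',cv2.resize(s[130:280,310:510][:,:,::-1],None,fx=3.5,fy=3.5,interpolation=3))
st=bot.read_state();p=st['position'];print(p,st['force'],st['opening'])
print(pix('scene',[p-[0,0,.05],[.610,-.2333,.028]]))
E
```

```text
[ 0.61050797 -0.2328551   0.1186631 ] [ 0.25228702 -0.48948255 -1.07044816] 0.30152231073343994
[[404.34723589 222.50525845]
 [402.85809532 235.47590023]]
```

View pics/s6.png

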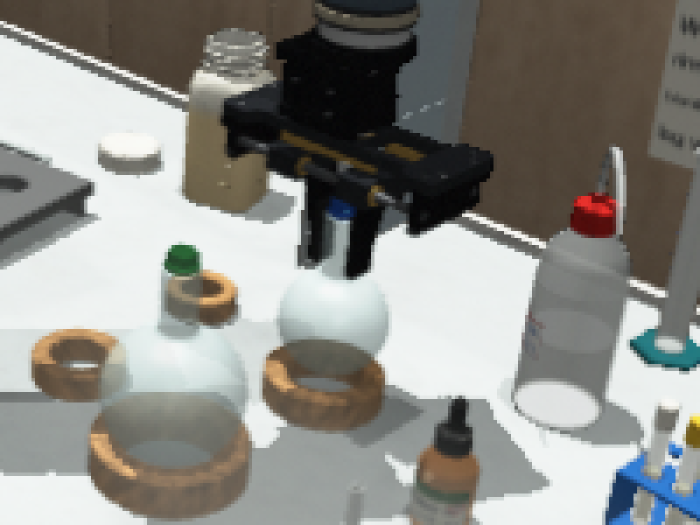

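Flask 250 hangs straight over ring_250: bulb at about (405,223), ring at (402,236). I'll lower it.

>>> drive_tool(
  deltas="20 0 0 -2 0; 20 0 0 -4 0; 20 0 0 -6 0; 20 0 0 -7 0; 20 0 0 -8 0; 20 0 0 -8 0; 20 0 0 -8 0",
)

```text
time_s: 15.3
position: [0.6099, -0.2326, 0.1095]
tcp_rot: [[1.0, 0.006, 0.0], [0.006, -1.0, -0.0], [0.0, 0.0, -1.0]]
force: [0.3, 0.1, -1.8]
opening: 0.304
grasp_force: 30.0
```

>>> drive_tool(
  deltas="20 0 0 -1 0; 20 0 0 -2 0; 20 0 0 -2 0; 20 0 0 -2 0",
)

```text
time_s: 15.7
position: [0.61, -0.2326, 0.1079]
tcp_rot: [[1.0, 0.006, 0.0], [0.006, -1.0, -0.0], [0.0, 0.0, -1.0]]
force: [-0.6, -0.3, -0.1]
opening: 0.302
grasp_force: 30.0
```

>>> drive_tool(
  deltas="20 0 0 -1 0; 20 0 0 -1 0; 20 0 0 -1 0",
)

```text
time_s: 16.0
position: [0.6101, -0.2327, 0.1076]
tcp_rot: [[1.0, 0.006, 0.001], [0.006, -1.0, -0.001], [0.001, 0.001, -1.0]]
force: [-1.8, 0.1, 5.8]
opening: 0.306
grasp_force: 30.0
```

>>> drive_tool(
  deltas="35 0 0 0 0; 60 0 0 0 0; 75 0 0 0 0; 87 0 0 0 0; 87 0 0 0 0; 87 0 0 20 0; 87 0 0 50 0; 87 0 0 85 0; 87 0 0 115 0; 87 -10 40 120 0; 87 -24 85 120 0; 87 -24 85 120 0",
)

```text
time_s: 17.2
position: [0.5829, -0.1419, 0.2266]
tcp_rot: [[1.0, 0.01, -0.004], [0.01, -1.0, 0.004], [-0.004, -0.004, -1.0]]
force: [-0.6, 0.2, -0.4]
opening: 0.999
grasp_force: 0.0
```

```bash
python3 - <<'E'
from h import *
s=imaging.capture("scene")
b=blobs(s,*COL['blue'],(380,150,430,235),4);print([cv2.minAreaRect(x)[0] for x in b[:2]],pix('scene',[.610,-.2333,.0581+.097]))
b=blobs(s,*COL['green'],(340,180,380,260),4);print([cv2.minAreaRect(x)[0] for x in b[:2]])
st=bot.read_state();p=st['position'];print(p,st['force'],st['opening'])
E
```

```text
[(405.0, 194.5)] [[407.68640116 193.79691782]]
[(361.0, 203.5)]
[ 0.58460731 -0.14470388  0.2267462 ] [ 0.43216477 -0.42162401  0.0541877 ] 0.9988981950155129
```

>>> drive_tool(
  deltas="87 -14 46 0 0; 87 -28 92 0 0; 87 -42 138 0 0; 87 -56 184 0 0; 87 -70 230 0 0; 87 -82 270 0 0; 87 -92 300 -15 0; 87 -92 300 -40 0; 87 -92 300 -70 0; 87 -92 300 -100 0; 87 -92 300 -120 0; 87 -92 300 -127 0",
)

```text
time_s: 18.45
position: [0.4935, 0.1517, 0.0974]
tcp_rot: [[1.0, 0.005, -0.003], [0.005, -1.0, -0.001], [-0.003, 0.001, -1.0]]
force: [0.4, 0.1, 0.8]
opening: 1.002
grasp_force: 0.0
```

>>> drive_tool(
  deltas="70 0 0 0 0; 20 0 0 0 0; 20 0 0 0 0; 20 0 0 0 0; 20 0 0 0 0; 20 0 0 0 0; 20 0 0 0 0; 20 0 0 0 0; 20 0 0 0 0; 20 0 0 10 0; 20 0 0 25 0; 20 0 0 45 0",
)

```text
time_s: 19.65
position: [0.4931, 0.1523, 0.1448]
tcp_rot: [[1.0, 0.006, -0.002], [0.006, -1.0, -0.0], [-0.002, 0.0, -1.0]]
force: [0.1, -0.2, -0.7]
opening: 0.303
grasp_force: 30.0
```

>>> drive_tool(
  deltas="20 0 -10 25 0; 20 -2 -45 25 0; 20 -4 -90 25 0; 20 -6 -135 25 0; 20 -8 -175 25 0; 20 -10 -210 25 0; 20 -11 -235 20 0; 20 -11 -240 0 0; 20 -11 -240 -20 0; 20 -11 -240 -38 0; 20 -11 -240 -45 0; 20 -11 -240 -45 0",
)

```text
time_s: 20.85
position: [0.4823, -0.0873, 0.0991]
tcp_rot: [[1.0, 0.006, -0.002], [0.006, -1.0, 0.001], [-0.002, -0.001, -1.0]]
force: [-0.3, -0.8, -1.5]
opening: 0.299
grasp_force: 30.0
```

```bash
python3 - <<'E'
from h import *
s=imaging.capture("scene")
cv2.imwrite('pics/s7.png',cv2.resize(s[130:280,270:470][:,:,::-1],None,fx=3.5,fy=3.5,interpolation=3))
st=bot.read_state();p=st['position'];print(p,st['force'],st['opening'])
print(pix('scene',[p-[0,0,.04],[.4834,-.0875,.024],[.610,-.2333,.0581]]))
E
```

```text
[ 0.48289336 -0.08747463  0.09975088] [ 1.451731    0.14356354 -0.88537875] 0.3023973987029204
[[332.52131328 219.67261392]
 [332.43285806 230.70138459]
 [403.96084928 226.01245296]]
```

View pics/s7.png

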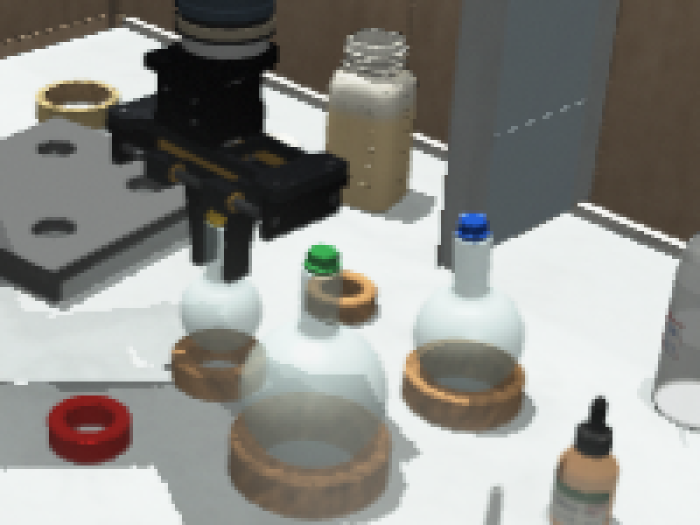

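Flask 250 is seated with its bulb at (404,226), which matches the prediction of (404,226), and it leans only slightly. Flask 100 is centred over its ring: bulb (333,219), ring (332,231). I'll lower it.

>>> drive_tool(
  deltas="20 0 0 -3 0; 20 0 0 -6 0; 20 0 0 -9 0; 20 0 0 -10 0; 20 0 0 -11 0; 20 0 0 -11 0; 20 0 0 -11 0",
)

```text
time_s: 21.6
position: [0.4829, -0.0876, 0.0886]
tcp_rot: [[1.0, 0.006, 0.0], [0.006, -1.0, -0.0], [0.0, 0.0, -1.0]]
force: [0.1, -0.2, -1.5]
opening: 0.305
grasp_force: 30.0
```

>>> drive_tool(
  deltas="20 0 0 -1 0; 20 0 0 -2 0; 20 0 0 -2 0; 20 0 0 -2 0",
)

```text
time_s: 22.0
position: [0.4828, -0.0875, 0.0865]
tcp_rot: [[1.0, 0.006, -0.0], [0.006, -1.0, 0.0], [-0.0, -0.0, -1.0]]
force: [0.6, -0.5, -1.1]
opening: 0.299
grasp_force: 30.0
```

>>> drive_tool(
  deltas="20 0 0 -1 0; 20 0 0 -2 0; 20 0 0 -2 0; 20 0 0 -2 0",
)

```text
time_s: 22.4
position: [0.4829, -0.0876, 0.0857]
tcp_rot: [[1.0, 0.006, 0.001], [0.006, -1.0, -0.0], [0.001, 0.0, -1.0]]
force: [-2.7, 0.1, 10.0]
opening: 0.304
grasp_force: 30.0
```

>>> drive_tool(
  deltas="20 0 0 1 0; 35 0 0 1 0; 60 0 0 1 0; 75 0 0 1 0; 87 0 0 1 0; 87 0 0 1 0; 87 0 0 20 0; 87 0 0 50 0; 87 0 0 85 0; 87 0 0 110 0; 87 0 30 115 0; 87 0 70 115 0",
)

```text
time_s: 23.6
position: [0.4845, -0.0185, 0.2012]
tcp_rot: [[1.0, 0.002, 0.005], [0.002, -1.0, -0.001], [0.005, 0.002, -1.0]]
force: [-0.5, 0.7, -0.4]
opening: 0.993
grasp_force: 0.0
```

>>> drive_tool(
  deltas="87 0 45 0 0; 87 -1 92 0 0; 87 -2 139 0 0; 87 -3 186 0 0; 87 -4 230 0 0; 87 -6 265 -10 0; 87 -6 290 -30 0; 87 -6 294 -60 0; 87 -6 294 -90 0; 87 -6 294 -110 0; 87 -6 294 -114 0; 87 -6 294 -114 0",
)

```text
time_s: 24.8
position: [0.4765, 0.2763, 0.085]
tcp_rot: [[1.0, 0.006, -0.002], [0.006, -1.0, -0.0], [-0.002, 0.0, -1.0]]
force: [-0.3, 0.2, 0.8]
opening: 1.003
grasp_force: 0.0
```

>>> drive_tool(
  deltas="70 0 0 0 0; 20 0 0 0 0; 20 0 0 0 0; 20 0 0 0 0; 20 0 0 0 0; 20 0 0 0 0; 20 0 0 0 0; 20 0 0 0 0; 20 0 0 0 0; 20 0 0 10 0; 20 0 0 30 0; 20 0 0 60 0",
)

```text
time_s: 26.0
position: [0.4756, 0.276, 0.1453]
tcp_rot: [[1.0, 0.006, -0.004], [0.006, -1.0, -0.001], [-0.004, 0.001, -1.0]]
force: [0.8, 0.1, -0.1]
opening: 0.3
grasp_force: 30.0
```

>>> drive_tool(
  deltas="20 10 -20 20 0; 20 30 -55 20 0; 20 50 -95 20 0; 20 70 -135 20 0; 20 90 -175 20 0; 20 110 -215 20 0; 20 128 -255 20 0; 20 142 -295 20 0; 20 152 -328 15 0; 20 160 -345 0 0; 20 161 -349 -25 0; 20 161 -349 -45 0",
)

```text
time_s: 27.2
position: [0.6381, -0.0742, 0.1002]
tcp_rot: [[1.0, 0.004, 0.0], [0.004, -1.0, -0.0], [0.0, 0.0, -1.0]]
force: [0.4, 0.3, -0.1]
opening: 0.299
grasp_force: 30.0
```

```bash
python3 - <<'E'
from h import *
s=imaging.capture("scene")
cv2.imwrite('pics/s8.png',cv2.resize(s[130:280,270:470][:,:,::-1],None,fx=3.5,fy=3.5,interpolation=3))
st=bot.read_state();p=st['position'];print(p,st['force'],st['opening'])
print(pix('scene',[p-[0,0,.033],[.6376,-.0728,.022]]))
E
```

```text
[ 0.63540491 -0.07289107  0.09664277] [-0.14464694  0.5443319  -1.72298936] 0.30310255258281393
[[367.68738092 199.94505576]
 [367.37746516 211.91792526]]
```

View pics/s8.png

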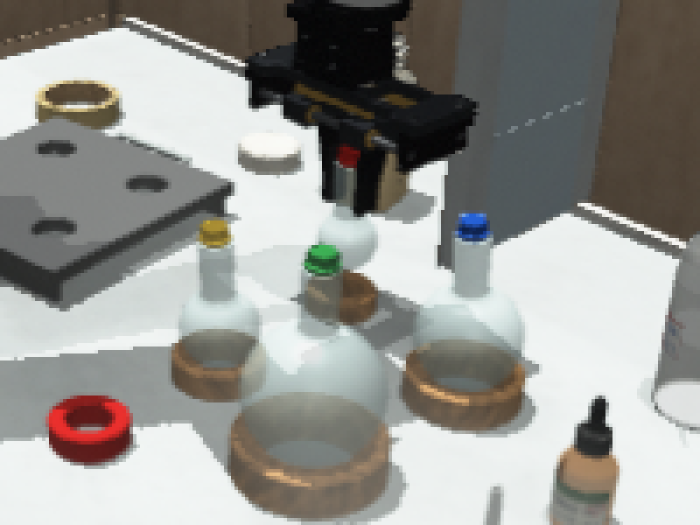

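Flasks 100, 250 and 500 are seated. Flask 50 hangs over ring_50, with its bulb at about (369,199) and the ring at about (367,212). I'll lower it with a 1 mm nudge left.

>>> drive_tool(
  deltas="20 -1 1 0 0; 20 -1 1 -5 0; 20 -1 1 -12 0; 20 -1 1 -17 0; 20 -1 1 -20 0; 20 -1 1 -22 0; 20 -1 1 -24 0; 20 -1 1 -25 0; 20 -1 1 -25 0; 20 -1 1 -25 0",
)

```text
time_s: 28.25
position: [0.637, -0.0716, 0.0756]
tcp_rot: [[1.0, 0.006, 0.0], [0.006, -1.0, -0.0], [0.0, 0.0, -1.0]]
force: [0.3, -0.7, -0.2]
opening: 0.303
grasp_force: 30.0
```

>>> drive_tool(
  deltas="20 0 0 -1 0; 20 0 0 -2 0; 20 0 0 -2 0; 20 0 0 -2 0",
)

```text
time_s: 28.65
position: [0.6372, -0.0718, 0.0743]
tcp_rot: [[1.0, 0.006, 0.001], [0.006, -1.0, -0.001], [0.001, 0.001, -1.0]]
force: [-1.5, -0.6, 5.4]
opening: 0.305
grasp_force: 30.0
```

>>> drive_tool(
  deltas="35 0 0 0 0; 60 0 0 0 0; 75 0 0 0 0; 87 0 0 0 0; 87 0 0 0 0; 87 0 0 20 0; 87 0 0 50 0; 87 0 0 85 0; 87 0 0 120 0; 87 -10 40 130 0; 87 -20 85 130 0; 87 -30 130 130 0",
)

```text
time_s: 29.85
position: [0.6068, 0.0593, 0.2044]
tcp_rot: [[1.0, 0.004, 0.002], [0.004, -1.0, 0.0], [0.002, -0.0, -1.0]]
force: [0.2, 0.3, -0.3]
opening: 1.0
grasp_force: 0.0
```

```bash
python3 - <<'E'
from h import *
s=imaging.capture("scene")
cv2.imwrite('pics/s9.png',cv2.resize(s[130:280,270:470][:,:,::-1],None,fx=3.5,fy=3.5,interpolation=3))
R=dict(red=(.6376,-.0728,.0408,.079),yellow=(.4834,-.0875,.047,.087),blue=(.610,-.2333,.0581,.097),green=(.4497,-.2235,.0692,.107))
for k,v in R.items():
    q=pix('scene',[v[0],v[1],v[2]+v[3]])[0];x,y=q.astype(int)
    print(k,'pred',q.round(1),[np.round(cv2.minAreaRect(b)[0],1) for b in blobs(s,*COL[k],(x-14,y-14,x+14,y+14),3)[:1]],'bulb crop px',((pix('scene',v[:3])[0]-[270,130])*3.5).round())
st=bot.read_state();print(st['position'],st['force'],st['opening'])
E
```

```text
red pred [369.3 182.6] [array([369., 183.])] bulb crop px [342. 268.]
yellow pred [333.2 195.5] [array([330.5, 196. ])] bulb crop px [219. 328.]
blue pred [407.7 193.8] [array([405. , 194.5])] bulb crop px [469. 336.]
green pred [361.4 204.1] [array([361.5, 203.5])] bulb crop px [312. 393.]
[0.60335942 0.06719908 0.20382805] [-2.02075251  2.83940738 -0.60573895] 1.0001542256815332
```

View pics/s9.png

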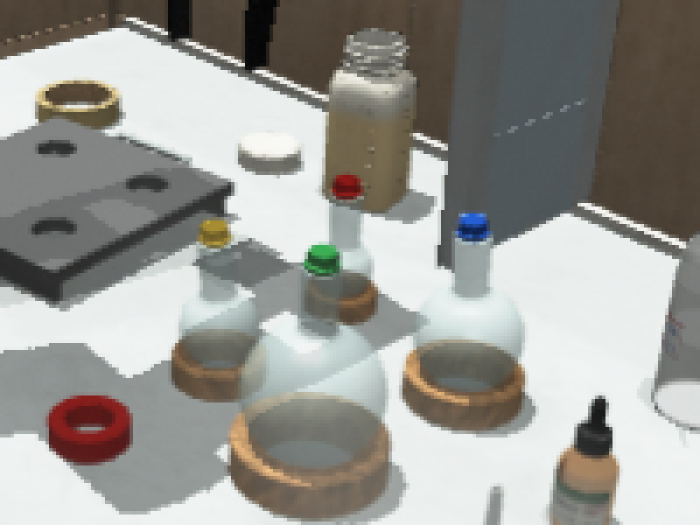

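All four flasks are seated upright in their rings, the bulbs match their predicted pixels, and the tool is clear. I'll let the arm settle, then hand in.

>>> drive_tool(
  deltas="87 0 0 0 0; 87 0 0 0 0; 87 0 0 0 0; 87 0 0 0 0; 87 0 0 0 0",
)

```text
time_s: 30.4
position: [0.6072, 0.0572, 0.2034]
tcp_rot: [[1.0, 0.004, -0.0], [0.004, -1.0, -0.0], [-0.0, 0.0, -1.0]]
force: [0.1, -0.1, -0.1]
opening: 1.0
grasp_force: 0.0
```

```bash
python3 -c "
from rig import bot
print(bot.hand_in())"
```

```text
the job is handed in; nothing more can be done
None
```

All four flasks stand upright and released in the cork rings of their own size, the funnel and dropper bottle were not touched, and the job was handed in at about 30 s (the hand-in returned no verdict).

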